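# Regrip an organ pipe in the sloping cradle and stand it in its rack

## Robot

A 6-joint arm with a two-finger parallel gripper is mounted at the origin on the work surface. World frame = base frame: x ahead of the robot, y to its left, z up, the work surface at z = 0. Lengths are in m, angles in degrees, forces in N, time in s.
With the tool pointing down it reaches from about 0.25 to 0.725 m from the base axis. Payload 9.7 kg.
Tool frame: the origin (TCP) lies at the very end of the fingers, on their centre line; the grasp point (between the pads) lies 19 mm behind it; z points along the fingers, y is the direction in which the jaws open and shut (so a half turn about z gives the same grasp; the last joint's range is limited). The gripper opens to 85 mm and grips with 20 to 120 N. Pads are 22 mm wide; open, the fingers measure 114 mm over their backs; the gripper's body (76 mm by 85 mm) begins 54 mm behind the grasp point. The pads swing forward as they close: fully open they stand 13 mm farther back than shut.
Start: joints at [-64.343, 4.979, 10.078, 95.1, 0, 90], TCP at [0.238, -0.496, 0.231] pointing down, gripper open.
Joint ranges: [-179.16, 179.16], [-48.56, 103.87], [-65.8, 70.77], [-126.05, 130.52], [-82.76, 87.17], [-180, 180]. Speed limits (degrees/s): [127.2, 127.2, 147.25, 180, 180, 180].

## Interface

Orientations are given as [roll, pitch, yaw] about the fixed x, y, z axes, in that order (R = Rz(yaw) Ry(pitch) Rx(roll)).
In Python, from workcell import bot gives the robot as it stands.
- The arm moves only by the shell command python3 -m pendant 'ROWS' [FORCE]. ROWS is JSON, a list that holds one entry, the list of rows, each a list of 7 numbers: the shift along the tool's x, y, z in cm, then the turn, a rotation vector about the tool's x, y, z in rad, then the opening in per cent of the stroke, from 0 (shut) to 100 (fully open). In form: [[[dx, dy, dz, ax, ay, az, gripper], ...]]. A call has 1 to 5 rows; each row shifts and turns the pose as measured when the row begins, along the tool's axes as they then stand; what a row does not reach is not made up. A row lasts 1/12 s, in which the tool goes at most 41.7 mm and 7.16 degrees, less where a joint would pass 70% of its speed; a pose out of reach is approached as far as the arm can. A call with a gripper value outside its range is refused whole. The fingers move at their own pace and stop on an object; FORCE is the grip in N (left out, the last holds). Time passes only in rows, so rows that do not move let the fingers close. It gives the time, the measured TCP pose, the force and the opening at its end, in the units of the state.
- bot.get_obs(): the state, without advancing time (a new reading comes with each control period).
- bot.camera(name): name is "side" or "top" or "wrist"; returns the picture (420x560x3 uint8, red, green, blue); there is no depth.
- bot.get_calibration(name): a dict with "intrinsics" (3x3 intrinsics, pixels), "pose" (4x4, takes a point from camera to world coordinates); the wrist camera has in their place "T_tool_cam" (4x4, takes a point from camera to tool coordinates, whose origin is the TCP and whose axes are the flange's). Camera axes: x right, y down, z forward; pixel columns grow to the right and rows downward; lengths in m; the calibration is good to about 2 mm. A picture is of the moment at which its call begins: read the wrist's pose just before it. get_calibration takes no time and is no camera call.
- bot.job_done(): hands the job in, once; it reports no verdict.
Trained networks look in the newest picture that a camera, given by its name, has taken for a name from the list of things; names that differ only in an ending like _2 or _b are one class to them, and where a whole thing is asked for, a point or a joint stands for the part that bears it (a point fixed in the world has none). Each returns a list of dicts, best first, with "confidence" (0 to 1); they miss things now and then, are a little off and sometimes report something else, mostly with a low value. They report only what shows in the picture. A call takes as long as a camera call.
- bot.masks_of(camera, thing): "pixels" (420x560 bool, what is visible of it) and "extent" ([left, top, right, bottom] in pixels, round what is visible of it).
- bot.mark_of(camera, thing): "uv" ([column, row] in pixels: a listed point, or the origin of a listed thing).
The state is a dict: "time": time; "q": joint angles; "qd": joint speeds; "joint_efforts": joint torques, N m; "ee_pos": TCP position; "tcp_rot": TCP orientation; "wrist_force": force on the tool from outside, world axes, zero at the start; "torque": the same for the moment, N m; "opening": finger opening in m.
Only numpy, scipy, OpenCV 4.12 (cv2) and the standard library are available. Lean on these libraries where they do the work, as an engineer would, in place of code of your own. Each camera call takes 0.05 s, during which the arm holds its last target. There are 200 camera calls.

## Task

The loose organ pipe lying in the carrying tray belongs in the empty middle place of the standing rack. Lay it in the sloping cradle, foot down against the foot stop, and let go of it there; then take it again near its open end and stand it in the rack, its toe on the ledge and its body resting back in the notches. The metal is soft, so set it down and never let it drop. Leave the other pipes, the soldering gun and the jar where they are.

Things in the scene. Friction and masses are not known exactly. Their poses are not given: they have to be found in the camera images.
- pipe_mid (a point): Middle of the loose organ pipe, on its axis. Grey metal, 200 mm long, 0.08 to 0.17 kg: a conical foot 65 mm long, then a straight round body 30 mm in diameter, 135 mm long. Its mass centre lies about 15 mm from here towards the open end. x axis: from toe to open end; z axis: the side of the dark mouth slot. At the start it lies level in the tray, mouth up, its axis 46 mm above the bench.
- pipe_toe (a point): Centre of the flat end, 12 mm wide, of the pipe's conical foot; 100 mm from pipe_mid along the pipe's -x.
- pipe_top (a point): Centre of the pipe's open end (dark disc); 100 mm from pipe_mid along the pipe's +x.
- tray: Low plywood carrying tray, 230 x 100 mm, fixed. Origin on the bench under the pipe's middle at the start, x along the pipe to its open end. Floor 8 mm thick, rims 16 mm high 47 mm to either side. The pipe lies in open V notches of two boards 10 mm thick, 88 mm wide, as high as its axis, at 73 and 139 mm from the toe; from 78 to 134 mm from the toe it is free beside and below.
- cradle: Sloping wooden cradle, fixed; foot board 210 x 90 x 14 mm. Origin on the bench under its middle, x level towards its high end. A pipe lies in its x-z plane, 35 degrees above level, open end high (+x), in open 90 degree V notches of two boards, 10 mm thick, 80 mm wide, as high as the pipe's axis, at 73 and 139 mm from the toe. The notches open square to the pipe, up and to -x.
- cradle_toe (a point): Where the centre of a seated pipe's toe is, on the face of the cradle's foot stop, 62 mm above the bench. The stop is a plate square to the pipe, 50 mm wide, reaching 16 mm past the axis on the open side. From 78 to 134 mm and beyond 144 mm from here along the pipe it is free on both sides; a spine board 60 mm wide lies 42 mm below the axis, up to 148 mm along.
- cradle_top (a point): Where the centre of the open end of the pipe is when seated in the cradle, 200 mm from cradle_toe up the slope. Friction can hold a pipe wherever it is let go along the slope: it need not slide down to the stop by itself.
- rack: Wooden standing rack, fixed, three places 95 mm apart along y, the middle one empty. Origin on the bench under the middle toe; -x is the open front from which pipes are put in. A pipe stands on a ledge, leaning back to +x by 15 degrees, in 90 degree V notches of two boards, 10 mm thick, 73 and 139 mm up along it; the notches face the front, their teeth reach to the pipe's axis.
- rack_toe (a point): Where the centre of the toe is when the pipe stands in the empty place: on the ledge, 42 mm above the bench. The ledge is square to the leaning pipe, has no lip and reaches 17 mm in front of the axis. Above 144 mm along the pipe all is free but for the neighbouring pipes and two 14 mm uprights, 142 mm to either side, up to 148 mm.
- rack_top (a point): Where the centre of the open end is when the 200 mm pipe stands in the empty middle place; 200 mm from rack_toe along the leaning axis.
- pipe_long_mid (a point): Middle of the neighbouring pipe in the left place (+y of the rack), 31 mm in diameter, 208 mm long, loose; to be left alone.
- pipe_short_mid (a point): Middle of the neighbouring pipe in the right place (-y of the rack), 29 mm in diameter, 190 mm long, loose; to be left alone.
- solder_gun: Red pistol-shaped soldering gun lying on its side beyond the work, about 240 x 160 x 46 mm, loose; origin under its barrel, +x towards its tip; to be left alone.
- jar: Small jar with a blue cap standing near the work, 60 mm in diameter, 60 mm high, loose; origin at its foot; to be left alone.

How it is judged (in metres and radians):
On the way:
1. the pipe lies in the cradle, foot down against the stop (toe within 12 mm of cradle_toe, open end within 15 mm of cradle_top), and the fingers have let go of it (distance between pipe_toe and cradle_toe below 0.012 m and distance between pipe_top and cradle_top below 0.015 m and contact force between the fingers and pipe below 0.1 N and linear speed of pipe below 0.03 m/s), for 0.3 s.
At the end, for the whole second after the job is handed in: The pipe stands released and at rest in the empty middle place of the rack: its toe within 12 mm of rack_toe and its open end within 15 mm of rack_top (distance between pipe_toe and rack_toe below 0.012 m and distance between pipe_top and rack_top below 0.015 m and linear speed of pipe below 0.03 m/s and contact force between the fingers and pipe below 0.1 N); the robot touches nothing.
It fails at once if the pipe is dropped: it moves faster than 0.6 m/s while out of the fingers (linear speed of pipe above 0.6 m/s and contact force between the fingers and pipe below 0.1 N).
It fails at once if a neighbouring pipe in the rack is shifted by more than 15 mm (distance of any of pipe_long_mid, pipe_short_mid from where it was at the start of the episode above 0.015 m).
It fails at once if the soldering gun or the jar is shifted by more than 20 mm (distance of any of solder_gun, jar from where it was at the start of the episode above 0.02 m).
It also fails if it takes over 64 s, if anything falls off the work surface, if the arm or the gripper's body presses on something with over 40 N, if the wrist force passes 120 N, or if a joint passes its speed limit or range.

## Working session

There is one attempt and no reset: what is moved stays moved. The work goes in short steps, Python scripts to look and compute and a shell command to move; the robot and the scene stay as the last step left them, time stands still between calls to the robot, and variables do not carry over. Pictures are saved under pics/ and viewed, about 8 in all and at most 12, crops included, and the job is handed in when it is done.

```bash
ls; mkdir -p pics
cat > h.py <<'E'
import numpy as np,cv2
from scipy.spatial.transform import Rotation as R
from workcell import bot
def cam(n):
    c=bot.get_calibration(n);K=np.array(c["intrinsics"])
    if "pose" in c: return K,np.array(c["pose"])
    o=bot.get_obs();T=np.eye(4);T[:3,:3]=R.from_euler('xyz',o["tcp_rot"],degrees=True).as_matrix();T[:3,3]=o["ee_pos"]
    return K,T@np.array(c["T_tool_cam"])
def ray(n,uv,KT=None):
    K,T=KT or cam(n);d=T[:3,:3]@np.linalg.solve(K,[uv[0],uv[1],1.]);return T[:3,3],d/np.linalg.norm(d)
def atz(n,uv,z,KT=None):
    o,d=ray(n,uv,KT);return o+d*(z-o[2])/d[2]
def tri(rs):
    A=sum(np.eye(3)-np.outer(d,d) for o,d in rs);b=sum((np.eye(3)-np.outer(d,d))@o for o,d in rs)
    p=np.linalg.solve(A,b);return p,max(np.linalg.norm(np.cross(p-o,d)) for o,d in rs)
def proj(n,p,KT=None):
    K,T=KT or cam(n);q=K@(T[:3,:3].T@(np.array(p)-T[:3,3]));return q[:2]/q[2]
def pose():
    o=bot.get_obs();return np.array(o["ee_pos"]),R.from_euler('xyz',o["tcp_rot"],degrees=True)
def rows(p,Rm):
    "shift cm and rotvec rad in the tool frame to reach p,Rm"
    p0,R0=pose();return np.round(R0.inv().apply(np.array(p)-p0)*100,2),np.round((R0.inv()*Rm).as_rotvec(),3)
E
cat > m.py <<'E'
from h import *
np.set_printoptions(precision=4,suppress=True)
print(bot.get_obs())
for n in("side","top"):
    im=bot.camera(n);cv2.imwrite(f"pics/{n}0.png",im[:,:,::-1]);print(n,cam(n)[1][:3].round(3).tolist())
names="pipe_mid pipe_toe pipe_top tray cradle cradle_toe cradle_top rack rack_toe rack_top pipe_long_mid pipe_short_mid solder_gun jar".split()
for t in names:
    r=[]
    for n in("side","top"):
        m=bot.mark_of(n,t)
        print(t,n,[(np.round(k["uv"],1).tolist(),round(k["confidence"],2)) for k in m[:2]],end=' ')
        if m:r.append(ray(n,m[0]["uv"]))
    if len(r)==2:
        p,e=tri(r);print(p,round(e,4))
    else: print()
E
python3 m.py; python3 -c "
import cv2,numpy as np
a=[cv2.imread(f'pics/{n}0.png') for n in('side','top')]
cv2.imwrite('pics/a.png',cv2.resize(np.vstack(a),None,fx=.95*.75,fy=.95*.75))"
```

```text
pics
{'time': 0.0, 'q': array([-64.3421,   5.0114,  10.0327,  95.1002,   0.0011,  90.0012]), 'qd': array([0.0522, 0.0763, 0.0224, 0.0425, 0.0525, 0.0162]), 'joint_efforts': array([  0.0005, -52.0384,  46.4805,   0.0163,   0.0001,   0.    ]), 'ee_pos': array([ 0.238 , -0.4955,  0.2306]), 'tcp_rot': array([-179.9212,   -0.0011,   25.6567]), 'wrist_force': array([-0.5048,  0.7285, -0.546 ]), 'torque': array([ 0.0189,  0.0087, -0.0034]), 'opening': 0.08516856331522604}
side [[-0.878, -0.268, 0.396, 0.135], [-0.478, 0.484, -0.733, 0.89], [0.005, -0.833, -0.553, 0.811]]
top [[0.018, -0.995, 0.093, 0.447], [-1.0, -0.018, 0.0, 0.025], [0.002, -0.093, -0.996, 1.648]]
pipe_mid side [([350.8, 187.7], 0.74), ([327.7, 178.0], 0.5)] pipe_mid top [([408.4, 228.0], 0.85), ([209.7, 217.4], 0.45)] [ 0.5479 -0.3361  0.054 ] 0.0018
pipe_toe side [([377.7, 199.0], 0.67)] pipe_toe top [([404.6, 261.5], 0.77)] [ 0.4485 -0.3259  0.0454] 0.0031
pipe_top side [([318.1, 239.0], 0.73), ([330.0, 181.1], 0.56)] pipe_top top [([414.7, 196.9], 0.86), ([266.1, 258.0], 0.58)] [ 0.6891 -0.4323 -0.2779] 0.0084
tray sid
[... 619 characters left out ...]
.0], 0.7)] rack_toe top [([209.0, 215.2], 0.62)] [0.571  0.2637 0.0508] 0.0035
rack_top side [([223.2, 240.8], 0.63)] rack_top top [([190.0, 197.3], 0.65)] [0.6077 0.2911 0.2315] 0.0007
pipe_long_mid side [([234.9, 297.7], 0.77)] pipe_long_mid top [([170.1, 224.1], 0.75)] [0.5386 0.3583 0.1556] 0.0
pipe_short_mid side [([238.7, 244.8], 0.7)] pipe_short_mid top [([229.8, 197.2], 0.51), ([412.7, 194.6], 0.43)] [0.6264 0.1974 0.1481] 0.0085
solder_gun side [([278.0, 201.8], 0.59)] solder_gun top [([365.1, 161.2], 0.81), ([211.0, 215.0], 0.31)] [ 0.7581 -0.2125  0.0022] 0.0008
jar side [([328.9, 287.6], 0.84), ([224.2, 239.9], 0.34)] jar top [([262.3, 257.8], 0.71)] [0.4417 0.1005 0.0149] 0.0077
```

View pics/a.png

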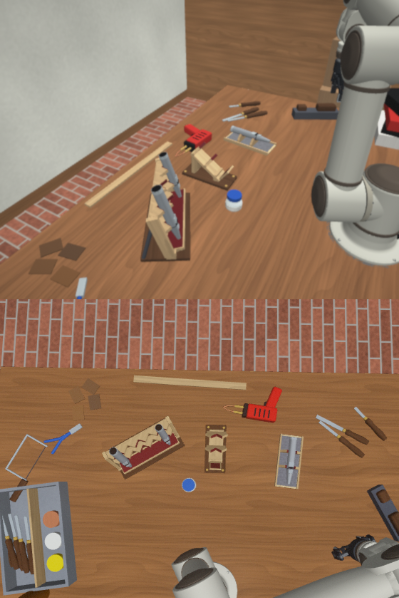

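The side and top views show the tray and loose pipe on the right, the cradle in the centre, the rack on the left and the jar in front between them. I'll refine these with the height constraints and work out the hover over the tray.

```bash
cat > m2.py <<'E'
from h import *
np.set_printoptions(precision=4,suppress=True)
a=atz("top",[404.6,261.5],.046);b=atz("top",[414.7,196.9],.046);m=atz("top",[408.4,228],.046);print(a,m,b,np.linalg.norm(b-a),np.degrees(np.arctan2(*(b-a)[1::-1])))
zt=.062;zT=.062+.2*np.sin(np.radians(35))
a=atz("top",[299.4,234.8],zt);b=atz("top",[308.2,175.2],zT);c=atz("top",[304.5,209.4],0);print("cradle",a,b,c,np.linalg.norm(b-a),np.degrees(np.arctan2(*(b-a)[1::-1])), atz("side",[322.9,239.1],zt))
a=atz("top",[209,215.2],.042);b=atz("top",[190,197.3],.042+.2*np.cos(np.radians(15)));print("rack",a,b,np.linalg.norm(b-a),np.degrees(np.arctan2(*(b-a)[1::-1])),atz("side",[250,300],.042),atz("side",[223.2,240.8],.235))
h=np.array([.5,-.331,.25]);print(rows([.47,-.333,.25],R.from_euler('xyz',[180,0,-6],degrees=True)))
print(np.array(bot.get_calibration("wrist")["T_tool_cam"]))
E
python3 m2.py
```

```text
[ 0.4455 -0.3267  0.046 ] [ 0.5467 -0.3385  0.046 ] [ 0.6418 -0.358   0.046 ] 0.19872416174423665 -9.034888240240411
cradle [ 0.5194 -0.0086  0.062 ] [ 0.6817 -0.0282  0.1767] [ 0.6018 -0.0246  0.    ] 0.19971823232388317 -6.867871397934958 [ 0.5096 -0.0237  0.062 ]
rack [0.5749 0.2666 0.042 ] [0.6067 0.29   0.2352] 0.19717740259490385 36.36574154691663 [0.5726 0.2552 0.042 ] [0.6055 0.2949 0.235 ]
(array([27.95, -4.63, -1.87]), array([-0.   , -0.   ,  0.552]))
[[ 0.0012 -0.9622 -0.2723  0.0686]
 [ 1.      0.0012 -0.      0.0004]
 [ 0.0004 -0.2723  0.9622 -0.1421]
 [ 0.      0.      0.      1.    ]]
```

```bash
python3 -m pendant '[[[3.8,-0.2,-0.2,0,0,0,100],[3.8,-0.2,-0.2,0,0,0,100],[3.8,-0.2,-0.2,0,0,0,100],[3.8,-0.2,-0.2,0,0,0,100],[3.8,-0.2,-0.2,0,0,0,100]]]'
python3 -m pendant '[[[3.8,-0.2,-0.2,0,0,0,100],[3.8,-0.2,-0.2,0,0,0,100],[3.8,-0.2,-0.2,0,0,0,100],[3.8,-0.2,-0.2,0,0,0,100],[0,0,0,0,0,0.12,100]]]'
python3 -m pendant '[[[0,0,0,0,0,0.12,100],[0,0,0,0,0,0.12,100],[0,0,0,0,0,0.12,100],[0,0,0,0,0,0.12,100],[0,0,0,0,0,0,100]]]'
cat > w.py <<'E'
import sys;from h import *
np.set_printoptions(precision=4,suppress=True)
KT=cam("wrist");im=bot.camera("wrist");cv2.imwrite(f"pics/{sys.argv[1]}.png",im[:,:,::-1]);print(*pose()[0],bot.get_obs()["tcp_rot"])
for s in sys.argv[2:]:
    t,z=s.split(":")
    for k in bot.mark_of("wrist",t)[:2]:print(t,k["confidence"],np.round(k["uv"]),atz("wrist",k["uv"],float(z),KT))
E
python3 w.py w1 pipe_toe:.046 pipe_mid:.046 pipe_top:.046 tray:0
```

```text
time: 1.92
ee_pos: [0.405, -0.4056, 0.2412]
tcp_rot: [180.0, 0.1, 24.9]
wrist_force: [-0.4, -1.4, 0.4]
opening: 0.0855
time: 2.33
ee_pos: [0.5502, -0.3258, 0.2485]
tcp_rot: [180.0, 0.0, 18.4]
wrist_force: [0.0, -1.1, -0.1]
opening: 0.0855
time: 2.75
ee_pos: [0.5542, -0.3224, 0.2463]
tcp_rot: [-180.0, 0.1, -10.4]
wrist_force: [0.1, -0.0, -0.1]
opening: 0.0854
0.5541563853669659 -0.3224134309214347 0.24630898937252438 [-179.9722    0.1301  -10.005 ]
pipe_toe 0.65 [299. 262.] [ 0.4548 -0.3303  0.046 ]
pipe_mid 0.57 [292. 184.] [ 0.5509 -0.3388  0.046 ]
pipe_mid 0.51 [288.  87.] [ 0.6518 -0.3516  0.046 ]
pipe_top 0.56 [287.  88.] [ 0.6507 -0.3503  0.046 ]
tray 0.57 [296. 176.] [ 0.5507 -0.3451  0.    ]
```

View pics/w1.png

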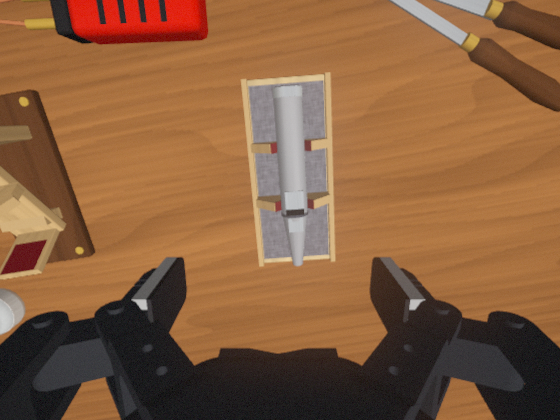

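The wrist view shows the pipe from toe (298,262) to open end (288,88), which gives a length of 198 mm and a yaw of -6°. That agrees with the top camera, so I'll descend on it.

```bash
python3 -m pendant '[[[0.75,1.76,3,0,0,0,75],[0,0,4,0,0,-0.07,75],[0,0,4,0,0,0,75],[0,0,4,0,0,0,75],[0,0,0,0,0,0,75]]]'
python3 - <<'E'
from h import *
print(rows([.5585,-.341,.027],R.from_euler('xyz',[180,0,-6],degrees=True)))
E
python3 w.py w2 pipe_toe:.046 pipe_mid:.046 pipe_top:.046
```

```text
time: 3.42
ee_pos: [0.5592, -0.3433, 0.0949]
tcp_rot: [179.8, -0.3, -5.1]
wrist_force: [-0.7, 0.1, -1.7]
opening: 0.0639
(array([-0.13, -0.24,  6.79]), array([ 0.003, -0.006,  0.016]))
0.5603732274880586 -0.3439893560477307 0.09963071084382963 [179.704   -0.5354  -5.1226]
pipe_mid 0.88 [272. 240.] [ 0.5528 -0.3395  0.046 ]
pipe_top 0.9 [274.  73.] [ 0.6537 -0.3498  0.046 ]
```

```bash
python3 -m pendant '[[[-0.1,-0.3,3,0,0,0.016,75],[0,0,2.3,0,0,0,75],[0,0,1.5,0,0,0,75],[0,0,0,0,0,0,75],[0,0,0,0,0,0,75]]]';python3 - <<'E'
from h import *
print(rows([.5588,-.340,.027],R.from_euler('xyz',[180,0,-6],degrees=True)))
E
```

```text
time: 4.03
ee_pos: [0.5736, -0.3488, 0.0578]
tcp_rot: [178.8, -2.6, -6.0]
wrist_force: [0.4, 0.4, 0.4]
opening: 0.0643
(array([-1.7 , -0.78,  2.99]), array([ 0.022, -0.045, -0.   ]))
```

```bash
python3 -c "
from h import *
o=bot.get_obs();print(o['q'].round(1),o['wrist_force'].round(1),o['torque'].round(2),o['joint_efforts'].round(0),o['ee_pos'])"; python3 -m pendant '[[[0,0,0,0,0,0,75],[0,0,0,0,0,0,75],[0,0,0,0,0,0,75]]]'; python3 -c "
from h import *
o=bot.get_obs();print(o['q'].round(1),o['ee_pos'],rows([.5588,-.340,.027],R.from_euler('xyz',[180,0,-6],degrees=True)))"
```

```text
[-31.3  18.7   6.9  75.3  -0.  154.7] [0.4 0.4 0.4] [ 0.03  0.05 -0.03] [  0. -65.  44.  -1.  -0.   0.] [ 0.57361694 -0.3487503   0.05782266]
time: 4.28
ee_pos: [0.5765, -0.3504, 0.0655]
tcp_rot: [178.5, -3.0, -6.0]
wrist_force: [-0.4, -1.3, -0.3]
opening: 0.064
[-31.3  18.5   7.4  75.5  -0.  154.7] [ 0.57647742 -0.35038206  0.06545334] (array([-2.07, -0.94,  3.72]), array([ 0.026, -0.053,  0.   ]))
```

```bash
for i in 1 2; do python3 -m pendant '[[[0,0,0,0,0,0,75],[0,0,0,0,0,0,75]]]'|head -3; python3 -c "
from h import *
o=bot.get_obs();print(o['q'].round(2),o['qd'].round(2))"; done
```

```text
time: 4.45
ee_pos: [0.5774, -0.351, 0.068]
tcp_rot: [178.5, -3.2, -6.0]
[-3.1280e+01  1.8420e+01  7.5800e+00  7.5610e+01 -3.0000e-02  1.5471e+02] [ 0.05 -0.42  0.63  0.29 -0.01  0.03]
time: 4.62
ee_pos: [0.5776, -0.3511, 0.0688]
tcp_rot: [178.4, -3.3, -6.0]
[-3.1280e+01  1.8390e+01  7.6300e+00  7.5630e+01 -3.0000e-02  1.5471e+02] [ 0.08 -0.01  0.06  0.    0.08  0.03]
```

```bash
cat > g.py <<'E'
import sys;from h import *
a=[float(v) for v in sys.argv[1:7]];print(*rows(a[:3],R.from_euler('xyz',a[3:],degrees=True)))
E
python3 -m pendant '[[[-1.1,-0.5,2.0,0.026,-0.053,0,75],[-1.1,-0.5,1.9,0,0,0,75],[0,0,0,0,0,0,75],[0,0,0,0,0,0,75],[0,0,0,0,0,0,75]]]'|head -3;python3 g.py .5588 -.34 .027 180 0 -6
```

```text
time: 5.03
ee_pos: [0.5577, -0.3395, 0.0281]
tcp_rot: [180.0, -0.1, -6.0]
[0.12 0.04 0.11] [ 0.    -0.002  0.   ]
```

Within about 1 mm. Closing now.

```bash
python3 -m pendant '[[[0.1,0,0.1,0,0,0,50],[0,0,0,0,0,0,20],[0,0,0,0,0,0,10],[0,0,0,0,0,0,10],[0,0,0,0,0,0,10]]]' 60;python3 -m pendant '[[[0,0,0,0,0,0,10],[0,0,0,0,0,0,10],[0,0,-1,0,0,0,10],[0,0,-2,0,0,0,10],[0,0,-2,0,0,0,10]]]' 60; python3 w.py w3 pipe_top:.1
```

```text
time: 5.45
ee_pos: [0.5616, -0.3401, 0.0321]
tcp_rot: [179.9, -0.5, -6.0]
wrist_force: [0.7, -0.2, -0.9]
opening: 0.0284
time: 5.87
ee_pos: [0.5593, -0.3393, 0.08]
tcp_rot: [-180.0, -0.1, -6.0]
wrist_force: [1.4, -0.4, -1.0]
opening: 0.0284
0.5606724381748831 -0.34015959865090456 0.08502401613954877 [179.8999  -0.3959  -5.9678]
pipe_top 0.81 [278.  55.] [ 0.6498 -0.3494  0.1   ]
pipe_top 0.73 [277. 295.] [ 0.5535 -0.3389  0.1   ]
```

View pics/w3.png

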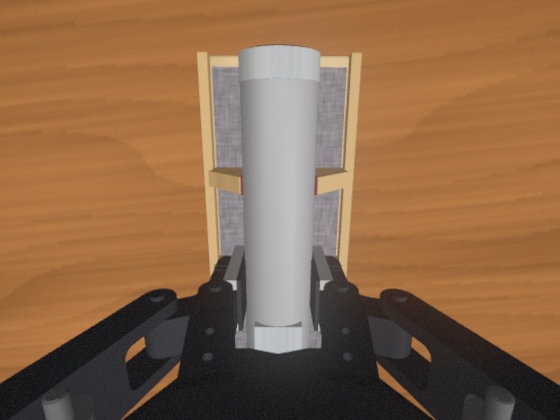

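The pipe is held level and straight in the pads, open end at (278,55). I'll lift it and move beside the cradle for a close look.

```bash
python3 -m pendant '[[[0,0,-3.5,0,0,0,10],[0,0,-3.5,0,0,0,10],[0,0,-3.5,0,0,0,10],[0,0,-3.5,0,0,0,10],[0,-3,-2,0,0,0,10]]]'|head -3;python3 -m pendant '[[[0,-3.5,0,0,0,0,10],[0,-3.5,0,0,0,0,10],[0,-3.5,0,0,0,0,10],[0,-3.5,0,0,0,0,10],[0,-2,0,0,0,0,10]]]'|head -3
python3 -m pendant '[[[0,-1,0,0,0,0,10],[0,0,0,0,0,0,10],[0,0,0,0,0,0,10],[0,0,0,0,0,0,10]]]'
python3 w.py w4 cradle_toe:.062 cradle_top:.1767 cradle:0 ; python3 g.py .59 -.11 .26 180 0 -6
```

```text
time: 6.38
ee_pos: [0.5596, -0.3119, 0.2405]
tcp_rot: [-179.9, 0.3, -6.2]
time: 6.8
ee_pos: [0.5788, -0.1492, 0.246]
tcp_rot: [179.9, -0.3, -6.5]
time: 7.13
ee_pos: [0.5804, -0.1357, 0.2452]
tcp_rot: [179.9, -0.3, -6.2]
wrist_force: [-0.1, -0.4, -1.9]
opening: 0.028
0.5803072600840058 -0.13603658582617065 0.24512378403777538 [179.9385  -0.2612  -6.2631]
cradle_toe 0.98 [177. 251.] [ 0.5202 -0.015   0.062 ]
cradle_top 0.34 [442. 181.] [ 0.5967 -0.2515  0.1767]
cradle 0.79 [186. 168.] [ 0.6052 -0.0234  0.    ]
[ 0.69 -2.69 -1.48] [ 0.001 -0.005 -0.005]
```

View pics/w4.png

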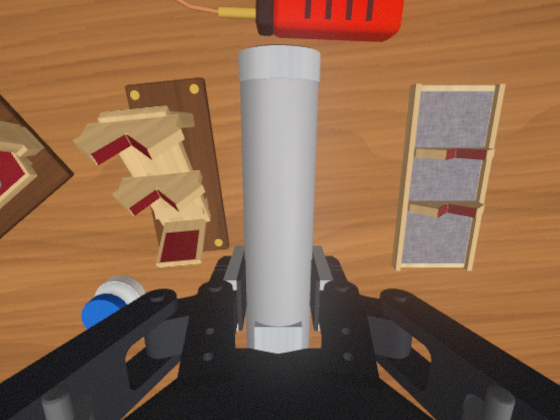

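```bash
cat > c.py <<'E'
from h import *
np.set_printoptions(precision=4,suppress=True)
KT=cam("wrist");im=cv2.imread("pics/w4.png")
cv2.imwrite("pics/w4c.png",cv2.resize(im[70:280,60:240],None,fx=2.8,fy=2.8,interpolation=cv2.INTER_CUBIC))
a=atz("wrist",[204,78],.014,KT);b=atz("wrist",[228,246],.014,KT);c=atz("wrist",[127,86],.014,KT);print(a,b,c,np.linalg.norm(a-b),np.linalg.norm(a-c),np.degrees(np.arctan2(*(a-b)[1::-1])),(b+c)/2)
u=atz("wrist",[128,133],.1272,KT);l=atz("wrist",[158,189],.0893,KT);print(u,l,np.linalg.norm((u-l)[:2]),np.degrees(np.arctan2(*(u-l)[1::-1])))
E
python3 c.py
```

```text
[ 0.7035 -0.0673  0.014 ] [ 0.5008 -0.0635  0.014 ] [0.7046 0.0202 0.014 ] 0.20269128888475194 0.08753315393446595 -1.0872341757634638 [ 0.6027 -0.0216  0.014 ]
[ 0.6522 -0.0217  0.1272] [ 0.5973 -0.0206  0.0893] 0.05489174381984081 -1.238804682789451
```

View pics/w4c.png

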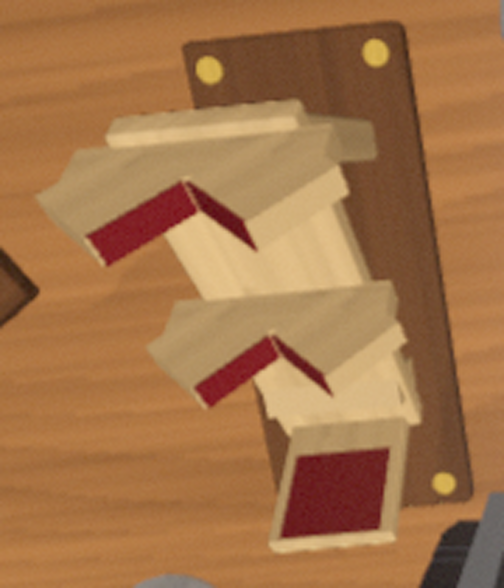

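```bash
cat > cr.py <<'E'
from h import *
import sys
T=np.array([.5205,-.0188,.062]);Q=R.from_euler('xyz',[180,-35,-1.1],degrees=True)
def tgt(up,out,along=.109,dep=.0155):
    return T+Q.apply([along+up,0,dep-out])
if __name__=="__main__":
    u,o=float(sys.argv[1]),float(sys.argv[2]);t=tgt(u,o);print(t.round(4),*rows(t,Q));print(cam("wrist")[0][0,0])
E
python3 -m pendant '[[[0,0,0,0,0.12,-0.02,10],[0,0,0,0,0.12,-0.02,10],[0,0,0,0,0.12,-0.02,10],[0,0,0,0,0.12,-0.02,10],[0,0,0,0,0.12,0,10]]]'|head -3;python3 -m pendant '[[[0,0,0,0,0,0,10],[0,0,0,0,0,0,10],[0,0,0,0,0,0,10]]]';python3 cr.py .010 .055
```

```text
time: 7.75
ee_pos: [0.5869, -0.1412, 0.2343]
tcp_rot: [178.6, -34.6, -1.1]
time: 8.0
ee_pos: [0.579, -0.1418, 0.2272]
tcp_rot: [178.7, -34.2, -1.4]
wrist_force: [-0.3, -0.2, -0.7]
opening: 0.028
[ 0.5953 -0.0202  0.1626] [ -2.53 -12.33   5.8 ] [ 0.026  0.013 -0.004]
310.60851052182375
```

```bash
python3 -m pendant '[[[-0.6,-3.2,0.3,0.026,0.013,0,10],[-0.6,-3.2,0.3,0,0,0,10],[-0.6,-3.2,0.3,0,0,0,10],[-0.6,-2.2,1,0,0,0,10],[0,-0.5,2,0,0,0,10]]]'|head -3;python3 -m pendant '[[[0,0,1,0,0,0,10],[0,0,0,0,0,0,10],[0,0,0,0,0,0,10],[0,0,0,0,0,0,10]]]';python3 cr.py .006 .02;python3 - <<'E'
from h import *
cv2.imwrite("pics/s1.png",np.hstack([cv2.resize(bot.camera("side")[120:270,230:380,::-1],(600,600)),]))
E
```

```text
time: 8.42
ee_pos: [0.5948, -0.0191, 0.1971]
tcp_rot: [180.0, -35.2, -1.7]
time: 8.75
ee_pos: [0.6067, -0.0178, 0.1909]
tcp_rot: [179.9, -34.7, -1.5]
wrist_force: [-0.4, -0.3, -1.5]
opening: 0.0282
[ 0.6121 -0.0206  0.1316] [-2.93  0.26  5.19] [ 0.006  0.004 -0.006]
310.60851052182375
```

View pics/s1.png

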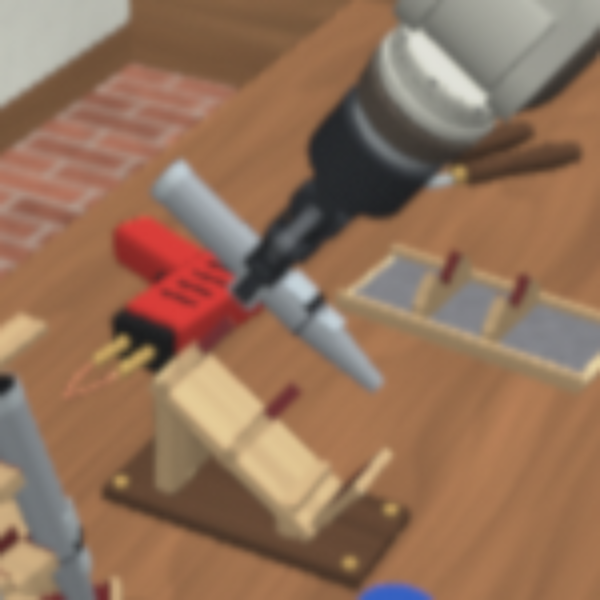

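```bash
python3 -m pendant '[[[-1.3,0.13,2,0.006,0.004,-0.006,10],[-1.3,0.13,2,0,0,0,10],[0,0,0.8,0,0,0,10],[0,0,0,0,0,0,10],[0,0,0,0,0,0,10]]]'|head -3;python3 -m pendant '[[[0,0,0,0,0,0,10],[0,0,0,0,0,0,10],[0,0,0,0,0,0,10]]]';python3 cr.py .006 .006
```

```text
time: 9.22
ee_pos: [0.6154, -0.0247, 0.1426]
tcp_rot: [180.0, -35.4, -1.3]
time: 9.47
ee_pos: [0.6167, -0.0253, 0.147]
tcp_rot: [179.9, -35.6, -1.4]
wrist_force: [0.0, 0.4, -0.6]
opening: 0.0282
[ 0.6201 -0.0207  0.1202] [-1.29 -0.47  2.37] [ 0.004 -0.011 -0.004]
310.60851052182375
```

```bash
python3 -m pendant '[[[-0.6,-0.45,0.7,0,-0.01,0,10],[-0.5,0,0.7,0,0,0,10],[0,0,0.5,0,0,0,10],[0,0,0,0,0,0,10],[0,0,0,0,0,0,10]]]';python3 -m pendant '[[[0,0,0,0,0,0,10],[0,0,0,0,0,0,10],[0,0,0,0,0,0,10]]]';python3 cr.py .004 .0
```

```text
time: 9.88
ee_pos: [0.6196, -0.0199, 0.1249]
tcp_rot: [179.9, -35.1, -1.4]
wrist_force: [0.2, 0.1, -0.9]
opening: 0.0281
time: 10.13
ee_pos: [0.6195, -0.0199, 0.1243]
tcp_rot: [179.9, -35.1, -1.4]
wrist_force: [-0.6, -0.0, -1.7]
opening: 0.0281
[ 0.6219 -0.0207  0.1141] [-0.38  0.08  0.98] [ 0.004 -0.001 -0.004]
310.60851052182375
```

```bash
for i in 1 2; do python3 -m pendant '[[[0,0.04,0.3,0,0,0,10],[0,0,0,0,0,0,10],[0,0,0,0,0,0,10]]]'|egrep 'pos|force';done;python3 cr.py .004 .0; python3 w.py w5 cradle:0; python3 -c "
from h import *
a=cv2.imread('pics/w5.png');s=cv2.resize(bot.camera('side')[180:270,250:370,::-1],(560,420),interpolation=cv2.INTER_CUBIC);cv2.imwrite('pics/b.png',cv2.resize(np.vstack([a,s]),None,fx=.71,fy=.71))"
```

```text
ee_pos: [0.6216, -0.0204, 0.1223]
wrist_force: [-0.5, -0.3, -0.1]
ee_pos: [0.6236, -0.021, 0.1197]
wrist_force: [-0.5, -0.5, -1.3]
[ 0.6219 -0.0207  0.1141] [-0.46 -0.02  0.37] [ 0.004 -0.003 -0.004]
310.60851052182375
0.6235006367209505 -0.021000739664679833 0.11966532269577994 [179.9368 -35.1476  -1.3628]
```

View pics/b.png

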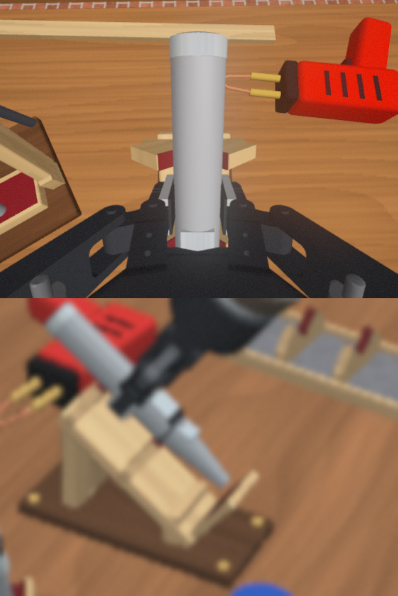

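The pipe sits about 3 mm right of the notch centre, near the notches and roughly 9–13 mm up-slope of the stop. I'll correct those and feel for contact.

```bash
python3 -m pendant '[[[-0.4,-0.25,0,0,0,0,10],[0,0,0,0,0,0,10],[0,0,0,0,0,0,10]]]'|egrep 'pos|force';for i in 1 2 ; do python3 -m pendant '[[[0,0,0.2,0,0,0,10],[0,0,0,0,0,0,10],[0,0,0,0,0,0,10]]]'|egrep 'pos|force';done;python3 cr.py .0 .0
```

```text
ee_pos: [0.62, -0.0182, 0.1173]
wrist_force: [-0.6, -1.0, -1.6]
ee_pos: [0.6211, -0.018, 0.1156]
wrist_force: [-0.2, -0.2, -0.6]
ee_pos: [0.6225, -0.0182, 0.1142]
wrist_force: [-1.3, -0.2, 0.3]
[ 0.6187 -0.0207  0.1118] [-0.45  0.25 -0.02] [ 0.004 -0.003 -0.004]
310.60851052182375
```

```bash
for i in 1 2 3; do python3 -m pendant '[[[0,0,0.15,0,0,0,10],[0,0,0,0,0,0,10],[0,0,0,0,0,0,10]]]'|egrep 'pos|force';done;python3 cr.py .0 .0
```

```text
ee_pos: [0.6226, -0.0183, 0.1143]
wrist_force: [0.3, -0.3, -1.1]
ee_pos: [0.6229, -0.0183, 0.1143]
wrist_force: [0.3, -0.6, 0.6]
ee_pos: [0.623, -0.0183, 0.1143]
wrist_force: [-1.1, -1.0, -0.9]
[ 0.6187 -0.0207  0.1118] [-0.49  0.25 -0.04] [ 0.004 -0.002 -0.002]
310.60851052182375
```

```bash
python3 -m pendant '[[[0,0,0.3,0,0,0,10],[0,0,0,0,0,0,10]]]'|egrep 'pos|force';python3 -m pendant '[[[-0.3,0,0,0,0,0,10],[0,0,0,0,0,0,10],[0,0,0,0,0,0,10]]]'|egrep 'pos|force';python3 -m pendant '[[[-0.3,0,0,0,0,0,10],[0,0,0,0,0,0,10],[0,0,0,0,0,0,10]]]'|egrep 'pos|force';python3 cr.py .0 .0
```

```text
ee_pos: [0.6239, -0.0186, 0.1146]
wrist_force: [0.0, -0.5, -1.7]
ee_pos: [0.6218, -0.0186, 0.113]
wrist_force: [-0.2, -0.6, 1.6]
ee_pos: [0.6196, -0.0186, 0.1113]
wrist_force: [-1.3, -0.9, 2.6]
[ 0.6187 -0.0207  0.1118] [-0.05  0.21 -0.09] [ 0.005 -0.005 -0.003]
310.60851052182375
```

```bash
for i in 1 2 3; do python3 -m pendant '[[[-0.25,0,0,0,0,0,10],[0,0,0,0,0,0,10],[0,0,0,0,0,0,10]]]'|egrep 'pos|force';done;python3 cr.py .0 .0; python3 w.py w6; python3 -c "
from h import *
a=cv2.imread('pics/w6.png');s=cv2.resize(bot.camera('side')[180:270,250:370,::-1],(560,420),interpolation=cv2.INTER_CUBIC);cv2.imwrite('pics/b2.png',cv2.resize(np.vstack([a,s]),None,fx=.71,fy=.71))"
```

```text
ee_pos: [0.6192, -0.0184, 0.1118]
wrist_force: [0.4, 1.0, -1.3]
ee_pos: [0.6189, -0.0183, 0.1123]
wrist_force: [1.6, -0.5, -0.1]
ee_pos: [0.6185, -0.0182, 0.113]
wrist_force: [1.8, 0.4, 0.7]
[ 0.6187 -0.0207  0.1118] [-0.05  0.24  0.1 ] [ 0.004 -0.019 -0.002]
310.60851052182375
0.6185297303591623 -0.01824850056330604 0.11293359740156104 [179.8615 -36.1149  -1.2654]
```

View pics/b2.png

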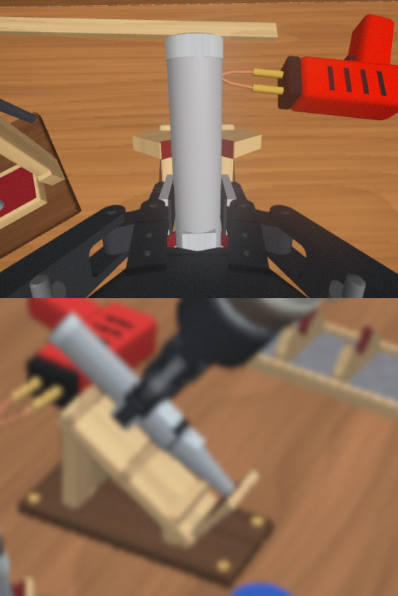

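The toe now bears on the stop, with contact at 108.5 mm against 109 expected. I'll settle it into the V and release.

```bash
python3 -m pendant '[[[0,0,0.25,0,-0.018,0,10],[0,0,0.1,0,0,0,10],[0,0,0,0,0,0,10]]]'|egrep 'pos|force|rot';python3 cr.py .0 .0;python3 -m pendant '[[[0,0,0,0,0,0,40],[0,0,0,0,0,0,45],[0,0,0,0,0,0,55],[0,0,0,0,0,0,65],[0,0,0,0,0,0,75]]]';python3 -m pendant '[[[0,0,0,0,0,0,75],[0,0,0,0,0,0,75],[0,0,0,0,0,0,75],[0,0,0,0,0,0,75]]]'
python3 - <<'E'
from h import *
for n in("side","top"):
    bot.camera(n)
    for t in("pipe_toe","pipe_top","pipe_mid"):print(n,t,[(np.round(k["uv"],1).tolist(),round(k["confidence"],2)) for k in bot.mark_of(n,t)[:2]])
Q=R.from_euler('xyz',[180,-35,-1.1],degrees=True);T=np.array([.5205,-.0188,.062])
print([proj(n,T+Q.apply([s,0,0])).round(1) for n in("side","top") for s in(0,.2,.1)])
E
```

```text
ee_pos: [0.6197, -0.0186, 0.1112]
tcp_rot: [179.9, -34.9, -1.4]
wrist_force: [-2.7, -1.1, 2.2]
[ 0.6187 -0.0207  0.1118] [-0.04  0.21 -0.11] [ 0.005  0.002 -0.004]
310.60851052182375
time: 14.47
ee_pos: [0.6186, -0.0186, 0.1088]
tcp_rot: [179.9, -34.5, -1.4]
wrist_force: [0.3, 0.7, -0.0]
opening: 0.0636
time: 14.8
ee_pos: [0.6183, -0.0185, 0.1079]
tcp_rot: [179.9, -34.4, -1.4]
wrist_force: [0.1, -0.4, -0.5]
opening: 0.0637
side pipe_toe [([318.0, 240.1], 0.92), ([224.7, 238.8], 0.67)]
side pipe_top [([267.5, 190.5], 0.85)]
side pipe_mid [([295.0, 212.1], 0.89), ([242.1, 245.3], 0.17)]
top pipe_toe []
top pipe_top [([306.3, 175.3], 0.89)]
top pipe_mid [([302.4, 205.0], 0.59)]
[array([318.6, 238.9]), array([267.6, 188.1]), array([293. , 213.5]), array([302.8, 234.5]), array([306. , 174.2]), array([304.4, 205.3])]
```

The independent side-camera marks agree with the seated pose within about 2 px. I'll back out, go upright and move over the open end.

```bash
python3 -m pendant '[[[0,0,-1.5,0,0,0,75],[0,0,-3,0,0,0,75],[0,0,-3,0,0,0,75],[0,0,-3,0,0,0,75],[0,0,-2,0,0,0,75]]]'|egrep 'pos|force|rot';python3 -m pendant '[[[0,0,0,0,-0.12,0,75],[0,0,0,0,-0.12,0,75],[0,0,0,0,-0.12,0,75],[0,0,0,0,-0.12,0,75],[0,0,0,0,-0.12,0,75]]]'|egrep 'pos|force|rot'; python3 -m pendant '[[[0,0,0,0,0,0,75],[0,0,0,0,0,0,75],[0,0,0,0,0,0,75]]]'|egrep 'pos|rot';python3 g.py .660 -.0195 .21 180 0 -1.1
```

```text
ee_pos: [0.5436, -0.0165, 0.2078]
tcp_rot: [179.9, -33.8, -1.4]
wrist_force: [0.5, 0.5, 1.3]
ee_pos: [0.5353, -0.0163, 0.2243]
tcp_rot: [179.9, 0.1, -1.4]
wrist_force: [0.8, -0.6, 1.0]
ee_pos: [0.5398, -0.0164, 0.2154]
tcp_rot: [179.9, 1.3, -1.4]
[12.03  0.02  0.28] [ 0.002  0.022 -0.006]
```

```bash
python3 -m pendant '[[[3.5,0,-0.5,0,0.02,0,75],[3.5,0,-0.3,0,0,0,75],[3,0,0,0,0,0,75],[1.5,0,0,0,0,0,75],[0.5,0,0,0,0,0,75]]]'|egrep 'pos|rot'; python3 -m pendant '[[[0,0,0,0,0,0,75],[0,0,0,0,0,0,75],[0,0,0,0,0,0,75]]]'|egrep 'pos|rot';python3 g.py .660 -.0195 .1425 180 0 -1.1; python3 w.py w7 pipe_top:.1767 pipe_mid:.1194 rack_toe:.042 rack_top:.235 rack:0
```

```text
ee_pos: [0.6588, -0.0193, 0.2316]
tcp_rot: [179.9, -1.0, -1.4]
ee_pos: [0.6567, -0.0193, 0.2357]
tcp_rot: [179.9, -1.5, -1.4]
[ 0.09 -0.    9.32] [ 0.002 -0.026 -0.006]
0.6566329369329925 -0.019269014628104975 0.23607241546460692 [179.8999  -1.4823  -1.4257]
pipe_top 0.59 [276. 185.] [ 0.6854 -0.0196  0.1767]
pipe_top 0.52 [280. 265.] [ 0.6282 -0.021   0.1767]
pipe_mid 0.72 [277. 265.] [ 0.6019 -0.0183  0.1194]
rack_toe 0.82 [ 42. 272.] [0.5641 0.2604 0.042 ]
```

View pics/w7.png

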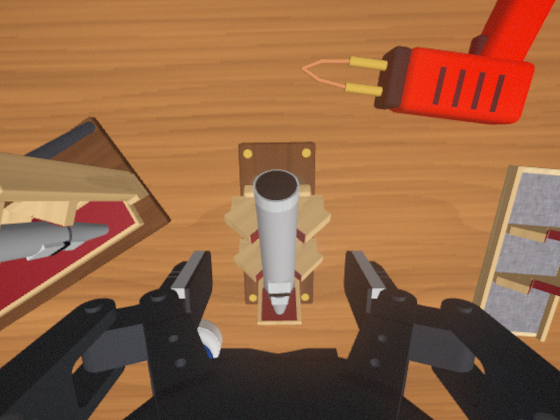

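The pipe lies straight in both notches, toe on the stop (280,308) and open end at (276,185). Descending near the open end.

```bash
python3 -m pendant '[[[0.1,0,3,0,-0.026,0,75],[0,0,3,0,0,0,75],[0,0,2,0,0,0,75],[0,0,0.8,0,0,0,75],[0,0,0,0,0,0,75]]]'|egrep 'pos|rot'; python3 -m pendant '[[[0,0,0,0,0,0,75],[0,0,0,0,0,0,75],[0,0,0,0,0,0,75]]]'|egrep 'pos|rot';python3 g.py .660 -.0195 .1425 180 0 -1.1
```

```text
ee_pos: [0.6593, -0.0195, 0.1448]
tcp_rot: [179.9, -0.0, -1.4]
ee_pos: [0.6596, -0.0195, 0.147]
tcp_rot: [179.9, -0.1, -1.4]
[ 0.04 -0.    0.45] [ 0.002 -0.001 -0.006]
```

```bash
python3 -m pendant '[[[0,0,0.45,0,0,0,75],[0,0,0,0,0,0,75],[0,0,0,0,0,0,30],[0,0,0,0,0,0,10],[0,0,0,0,0,0,10]]]' 80;python3 -m pendant '[[[0,0,0,0,0,0,10],[0,0,0,0,0,0,10],[0,0,0,0,0,0,10]]]';python3 - <<'E'
from h import *
p,r=pose();print(p,r.apply([0,0,-1]))
E
```

```text
time: 18.33
ee_pos: [0.6613, -0.0194, 0.1464]
tcp_rot: [179.9, -0.4, -1.4]
wrist_force: [0.7, 3.6, 6.6]
opening: 0.0287
time: 18.58
ee_pos: [0.6612, -0.0194, 0.1467]
tcp_rot: [179.9, -0.4, -1.4]
wrist_force: [0.2, -0.3, 0.8]
opening: 0.0275
[ 0.66124997 -0.01935113  0.14670755] [-0.00757131  0.00166322  0.99996995]
```

```bash
python3 -m pendant '[[[0,0,-0.8,0,0,0,10],[0,0,-2,0,0,0,10],[0,0,-3,0,0,0,10],[0,0,-3,0,0,0,10],[0,0,-3,0,0,0,10]]]' 80|egrep 'pos|rot|open'; python3 -m pendant '[[[-2,0,-2,0,0,0,10],[-2,0,-1,0,0,0,10],[-2,0,0,0,0,0,10],[0,0,0,0,0,0,10],[0,0,0,0,0,0,10]]]'|egrep 'pos|rot|force';python3 - <<'E'
from h import *
np.set_printoptions(precision=4,suppress=True)
print(bot.get_obs()['q'].round(1))
Q0=R.from_euler('xyz',[179.9,-.4,-1.4],degrees=True);p0=np.array([.66125,-.01935,.1467])
Qp=R.from_euler('xyz',[180,-35,-1.1],degrees=True);T=np.array([.5205,-.018,.062])
toe=Q0.inv().apply(T-p0);pd=Q0.inv().apply(Qp.apply([1,0,0]));print("toe in tool",toe,pd)
np.savez("grip.npz",toe=toe,pd=pd)
p,r=pose();tt=p+r.apply(toe);tp=tt+.2*r.apply(pd);print("pred",tt,tp)
for n in("side","top"):
    bot.camera(n)
    for t,e in(("pipe_toe",tt),("pipe_top",tp),("pipe_mid",(tt+tp)/2)):print(n,t,proj(n,e).round(1),[(np.round(k["uv"],1).tolist(),round(k["confidence"],2)) for k in bot.mark_of(n,t)[:2]])
E
```

```text
ee_pos: [0.6574, -0.0193, 0.2613]
tcp_rot: [179.9, 0.4, -1.4]
opening: 0.0277
ee_pos: [0.5972, -0.0179, 0.3021]
tcp_rot: [179.9, -0.2, -1.4]
wrist_force: [0.9, 0.7, -0.9]
[ -1.7  14.1  28.5 104.2  -0.1 179.8]
toe in tool [-0.1413  0.0019  0.0837] [ 0.8231 -0.0033 -0.5679]
pred [ 0.4562 -0.0165  0.2179] [ 0.6203 -0.0197  0.332 ]
side pipe_toe [344.2 197.6] [([341.0, 197.6], 0.77), ([328.0, 287.5], 0.19)]
side pipe_top [287.8 142. ] [([253.7, 296.7], 0.53)]
side pipe_mid [316.  169.8] [([318.6, 170.6], 0.65), ([320.6, 239.4], 0.26)]
top pipe_toe [303.2 255.7] []
top pipe_top [306.9 189.6] []
top pipe_mid [305.  223.9] []
```

The pipe held without rotating: the side-camera toe and mid marks match the prediction within 3 px. Next I'll yaw, since q6 is near its limit, then shift towards the rack front and refine the rack pose.

```bash
python3 -m pendant '[[[0,0,0,0,0,-0.11,10],[0,0,0,0,0,-0.11,10],[0,0,0,0,0,-0.11,10],[0,0,0,0,0,-0.11,10],[0,0,0,0,0,-0.11,10]]]'|egrep 'pos|rot'; python3 -m pendant '[[[0,-3,0,0,0,0,10],[0,-3.5,0,0,0,0,10],[0,-3.5,0,0,0,0,10],[0,-3,0,0,0,0,10],[0,-1,0,0,0,0,10]]]'|egrep 'pos|rot|force'
cat > rk.py <<'E'
from h import *
np.set_printoptions(precision=4,suppress=True)
a=np.radians(15);res={}
for n,ob in(("rack_toe",0),("rack_top",.2),("pipe_long_mid",.104),("pipe_short_mid",.095)):
    for c in("side","top","wrist"):
        KT=cam(c);bot.camera(c)
        for k in bot.mark_of(c,n)[:1]:
            print(n,c,round(k["confidence"],2),np.round(k["uv"],1),atz(c,k["uv"],.042+ob*np.cos(a),KT))
E
python3 rk.py; python3 w.py w8
```

```text
ee_pos: [0.5988, -0.0179, 0.2979]
tcp_rot: [180.0, 0.2, 31.2]
ee_pos: [0.5249, 0.1026, 0.2937]
tcp_rot: [-179.9, 0.5, 31.4]
wrist_force: [0.1, -1.0, -1.5]
rack_toe side 0.56 [252.5 298. ] [0.5709 0.2467 0.042 ]
rack_toe top 0.57 [209.7 218.8] [0.5639 0.2641 0.042 ]
rack_toe wrist 0.56 [176.7  75.6] [0.5645 0.2617 0.042 ]
rack_top side 0.72 [222.  239.6] [0.61   0.2929 0.2352]
rack_top top 0.83 [189.  199.1] [0.6018 0.2925 0.2352]
rack_top wrist 0.75 [175.5  72.6] [0.5767 0.2006 0.2352]
pipe_long_mid top 0.71 [173.2 225.1] [0.5368 0.3524 0.1425]
pipe_long_mid wrist 0.71 [26.4 23.5] [0.5408 0.3552 0.1425]
pipe_short_mid side 0.55 [244.  245.6] [0.6324 0.1816 0.1338]
pipe_short_mid wrist 0.58 [251.5  29.6] [0.6363 0.1937 0.1338]
0.5264972882292901 0.1001413080033612 0.2935837476592694 [-179.9342    0.4743   31.3382]
```

View pics/w8.png

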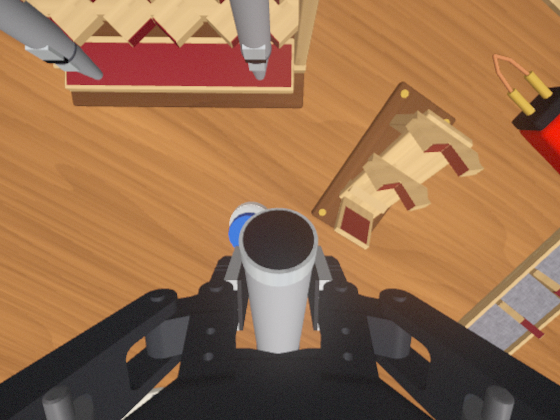

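```bash
cat > r2.py <<'E'
from h import *
np.set_printoptions(precision=4,suppress=True)
KT=cam("wrist")
f=lambda u,v,z:atz("wrist",[u,v],z,KT)
l,s=f(96,76,.042),f(260,75,.042);d=l-s;print(l,s,np.linalg.norm(d),np.degrees(np.arctan2(d[1],d[0]))-90,(l+s)/2)
a,b=f(75,106,0),f(302,108,0);d=a-b;print(a,b,np.linalg.norm(d),np.degrees(np.arctan2(d[1],d[0]))-90)
a,b=f(66,87,.0376),f(294,91,.0376);d=a-b;print("felt front",a,b,np.linalg.norm(d),np.degrees(np.arctan2(d[1],d[0]))-90,(a+b)/2)
im=cv2.imread("pics/w8.png");cv2.imwrite("pics/w8c.png",cv2.resize(im[0:120,10:330],None,fx=2.5,fy=2.5,interpolation=cv2.INTER_CUBIC))
E
python3 r2.py
```

```text
[0.5144 0.3429 0.042 ] [0.6156 0.179  0.042 ] 0.19259369806261242 31.717501699843325 [0.565 0.261 0.042]
[0.4573 0.3748 0.    ] [0.6128 0.1151 0.    ] 0.3026610557864528 30.922306812874282
felt front [0.4833 0.3712 0.0376] [0.6219 0.1356 0.0376] 0.27333412658257117 30.455031469616614 [0.5526 0.2534 0.0376]
```

View pics/w8c.png

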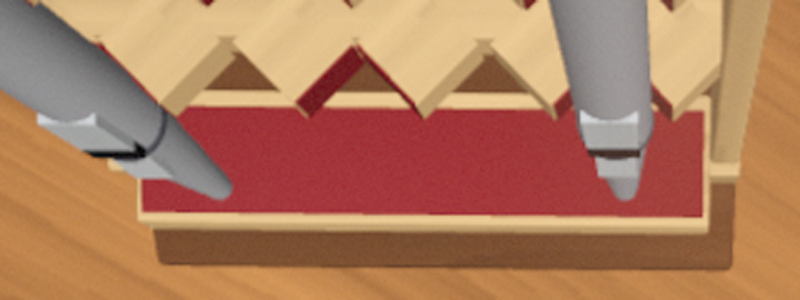

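```bash
cat > rt.py <<'E'
from h import *
import sys
np.set_printoptions(precision=4,suppress=True)
g=np.load("grip.npz");Y=31.0;TO=np.array([.566,.261,.042])
F=R.from_euler('z',Y,degrees=True)
Qp=R.from_euler('xyz',[180,-75,Y],degrees=True)            # pipe frame: x up along pipe
# tool orientation such that pipe dir matches: grasp tool pitch offset (35deg pipe at tool [179.9,-.4,-1.4])
Q0=R.from_euler('xyz',[179.9,-.4,-1.4],degrees=True);P0=R.from_euler('xyz',[180,-35,-1.1],degrees=True)
Q=Qp*P0.inv()*Q0
def tgt(fwd,up,lat=0):  # fwd/lat level in rack axes, up vertical
    return TO+F.apply([fwd,lat,0])+[0,0,up]-Q.apply(g["toe"])
def toe_now():
    p,r=pose();t=p+r.apply(g["toe"]);e=F.inv().apply(t-TO);d=F.inv().apply(r.apply(g["pd"]));return e,d
if __name__=="__main__":
    a=[float(v) for v in sys.argv[1:]];t=tgt(*a);print(t,Q.as_euler('xyz',degrees=True),*rows(t,Q));e,d=toe_now();print("toe err rack mm",e*1000,"dir",d,"lean",np.degrees(np.arctan2(d[0],d[2])))
E
python3 - <<'E'
from rt import *
KT=cam("wrist");p=atz("wrist",[153,18],.1118,KT);print(p-F.apply([.0407,0,0]))
E
python3 rt.py -.09 .05
```

```text
[0.5661 0.2592 0.1118]
[0.5339 0.2433 0.2474] [-179.8468  -40.3993   30.6061] [  8.12 -11.84   4.57] [-0.003  0.713  0.011]
toe err rack mm [-258.7125 -120.2227  169.0355] dir [0.8278 0.0075 0.561 ] lean 55.872499343099335
```

Three independent estimates of the rack toe agree within 2 mm: the neighbours' toes, the ledge edge and the notch apex. Now I'll swing the pipe up to its lean in front of the rack.

```bash
sed -i 's/.566,.261,.042/.566,.2605,.042/' rt.py; python3 -m pendant '[[[0,-2.4,0,0,0.12,0,10],[0,-2.4,0,0,0.12,0,10],[0,-2.4,0,0,0.12,0,10],[0,-2.4,0,0,0.12,0,10],[0,-2.2,0,0,0.12,0,10]]]'|egrep 'pos|rot'; python3 -m pendant '[[[0,0,0,0,0.11,0.01,10],[0,0,0,0,0,0,10],[0,0,0,0,0,0,10],[0,0,0,0,0,0,10]]]'|egrep 'pos|rot|force'; python3 rt.py -.07 .03
```

```text
ee_pos: [0.4741, 0.2011, 0.2821]
tcp_rot: [-179.4, -32.7, 30.8]
ee_pos: [0.4674, 0.2018, 0.2795]
tcp_rot: [-178.8, -39.3, 30.2]
wrist_force: [0.0, 0.2, -0.5]
[0.5511 0.2531 0.2274] [-179.8468  -40.3993   30.6061] [ 4.29 -0.02 10.25] [-0.013  0.019 -0.006]
toe err rack mm [-171.0724    1.0252   83.1452] dir [ 0.2769 -0.0123  0.9608] lean 16.076061867053856
```

```bash
python3 -m pendant '[[[1,0,2.5,-0.013,0.019,0,10],[1.1,0,2.5,0,0,0,10],[1.1,0,2.5,0,0,0,10],[0.5,0,1.2,0,0,0,10],[0,0,0,0,0,0,10]]]'|egrep 'pos|rot'; python3 -m pendant '[[[0,0,0,0,0,0,10],[0,0,0,0,0,0,10],[0,0,0,0,0,0,10]]]'|egrep 'pos|rot|force'; python3 rt.py -.035 .012;python3 - <<'E'
from rt import *
p,r=pose();tt=p+r.apply(g["toe"]);tp=tt+.2*r.apply(g["pd"])
for n in("side","top"):
    bot.camera(n)
    for t,e in(("pipe_toe",tt),("pipe_top",tp),("pipe_mid",(tt+tp)/2)):print(n,t,proj(n,e).round(1),[(np.round(k["uv"],1).tolist(),round(k["confidence"],2)) for k in bot.mark_of(n,t)[:3]])
E
```

```text
ee_pos: [0.5517, 0.2471, 0.2437]
tcp_rot: [-179.9, -40.0, 30.1]
ee_pos: [0.5548, 0.2473, 0.2439]
tcp_rot: [-179.9, -39.6, 30.1]
wrist_force: [-0.3, -0.5, -0.0]
[0.5811 0.2711 0.2094] [-179.8468  -40.3993   30.6061] [ 0.47 -0.74  4.87] [ 0.006  0.014 -0.007]
toe err rack mm [-71.9614  -6.4795  47.3431] dir [ 0.2724 -0.0021  0.9622] lean 15.805385608661851
side pipe_toe [281.3 285. ] [([279.2, 283.6], 0.61)]
side pipe_top [255.3 217.7] []
side pipe_mid [269.  253.2] [([267.5, 252.3], 0.58), ([258.4, 214.7], 0.49)]
top pipe_toe [222.5 237. ] [([300.7, 234.8], 0.3)]
top pipe_top [203.2 215.5] [([204.1, 216.0], 0.66)]
top pipe_mid [213.4 226.9] [([201.3, 219.0], 0.43)]
```

```bash
python3 -m pendant '[[[0.2,-0.37,1.6,0.006,0.014,-0.007,10],[0.2,-0.37,1.6,0,0,0,10],[0,0,1,0,0,0,10],[0,0,0,0,0,0,10],[0,0,0,0,0,0,10]]]'|egrep 'pos|rot'; python3 -m pendant '[[[0,0,0,0,0,0,10],[0,0,0,0,0,0,10]]]'|egrep 'pos|rot|force'; python3 rt.py -.018 .008
```

```text
ee_pos: [0.5766, 0.2694, 0.2155]
tcp_rot: [-179.9, -40.7, 30.7]
ee_pos: [0.5763, 0.269, 0.216]
tcp_rot: [-179.9, -40.7, 30.7]
wrist_force: [0.0, -0.3, -0.6]
[0.5956 0.2799 0.2054] [-179.8468  -40.3993   30.6061] [0.99 0.05 2.25] [ 0.001 -0.005  0.001]
toe err rack mm [-39.3194   0.4052  18.3291] dir [0.2538 0.0013 0.9673] lean 14.699875089573116
```

```bash
python3 -m pendant '[[[0.33,0.02,0.75,0,-0.005,0,10],[0.33,0.02,0.75,0,0,0,10],[0.3,0,0.7,0,0,0,10],[0,0,0,0,0,0,10],[0,0,0,0,0,0,10]]]'|egrep 'pos|rot'; python3 -m pendant '[[[0,0,0,0,0,0,10],[0,0,0,0,0,0,10]]]'|egrep 'pos|rot|force'; python3 rt.py -.003 .005
```

```text
ee_pos: [0.5976, 0.2805, 0.2068]
tcp_rot: [-180.0, -40.6, 30.7]
ee_pos: [0.5977, 0.2806, 0.2061]
tcp_rot: [-180.0, -40.5, 30.7]
wrist_force: [0.1, -0.4, -0.8]
[0.6085 0.2876 0.2024] [-179.8468  -40.3993   30.6061] [ 0.73 -0.05  1.12] [ 0.001 -0.002  0.001]
toe err rack mm [-15.6377  -0.6741   8.6984] dir [0.2573 0.0014 0.9663] lean 14.90768239849908
```

```bash
for i in 1 2 3; do python3 -m pendant '[[[0.3,-0.02,0.35,0,0,0,10],[0,0,0,0,0,0,10],[0,0,0,0,0,0,10]]]'|egrep 'force'; python3 rt.py -.0 .0|tail -1; done
python3 - <<'E'
from rt import *
p,r=pose();tt=p+r.apply(g["toe"]);tp=tt+.2*r.apply(g["pd"])
print(rows(tgt(0,0),Q))
for n in("side","top","wrist"):
    im=bot.camera(n);cv2.imwrite(f"pics/{n}9.png",im[:,:,::-1])
    for t,e in(("pipe_toe",tt),("pipe_top",tp),("pipe_mid",(tt+tp)/2)):print(n,t,proj(n,e).round(1),[(np.round(k["uv"],1).tolist(),round(k["confidence"],2)) for k in bot.mark_of(n,t)[:3]])
E
```

```text
wrist_force: [-1.3, 0.8, -0.8]
toe err rack mm [-10.7162  -0.4831   8.251 ] dir [0.2568 0.0015 0.9665] lean 14.882031977783848
wrist_force: [-0.0, 0.8, -0.4]
toe err rack mm [-5.5838 -0.3238  7.7903] dir [0.2563 0.0015 0.9666] lean 14.851936474239329
wrist_force: [-0.8, 0.4, -0.9]
toe err rack mm [-0.5259 -0.0927  7.0042] dir [0.2563 0.0015 0.9666] lean 14.851553846622735
(array([-0.39,  0.01,  0.6 ]), array([ 0.001, -0.003,  0.001]))
side pipe_toe [251.3 300.2] [([249.8, 301.7], 0.72), ([230.1, 299.9], 0.45), ([292.9, 249.9], 0.27)]
side pipe_top [223.7 235.5] [([229.0, 233.2], 0.9)]
side pipe_mid [238.2 269.6] [([238.5, 269.0], 0.55), ([234.5, 300.3], 0.49)]
top pipe_toe [210.7 218.1] [([406.7, 228.5], 0.71)]
top pipe_top [190.8 196. ] [([192.7, 195.9], 0.59)]
top pipe_mid [201.3 207.7] []
wrist pipe_toe [279.7 366.3] []
wrist pipe_top [280.4 240.2] [([276.5, 239.0], 0.71)]
wrist pipe_mid [279.9 327.8] [([275.6, 332.3], 0.72)]
```

```bash
for i in 1 2; do python3 -m pendant '[[[-0.16,0,0.19,0,0,0,10],[0,0,0,0,0,0,10],[0,0,0,0,0,0,10]]]'|egrep 'force'; python3 rt.py -.0 .0|tail -1; done;  python3 -m pendant '[[[0.15,0,0.13,0,0,0,10],[0,0,0,0,0,0,10],[0,0,0,0,0,0,10]]]'|egrep 'force'; python3 rt.py -.0 .0|tail -1;python3 -m pendant '[[[0.15,0,0.13,0,0,0,10],[0,0,0,0,0,0,10],[0,0,0,0,0,0,10]]]'|egrep 'force'; python3 rt.py -.0 .0|tail -1
```

```text
wrist_force: [1.0, 0.5, -0.7]
toe err rack mm [-0.6072 -0.1346  4.463 ] dir [0.256  0.0015 0.9667] lean 14.832372394549227
wrist_force: [-0.6, 0.4, -0.9]
toe err rack mm [-0.6839 -0.1092  1.495 ] dir [0.2562 0.0015 0.9666] lean 14.847425145448526
wrist_force: [-1.3, -0.6, -0.7]
toe err rack mm [ 0.558  -0.7743  1.1869] dir [0.2578 0.002  0.9662] lean 14.939938245321411
wrist_force: [-3.7, -1.8, 0.8]
toe err rack mm [ 1.2104 -1.6519  0.9776] dir [0.2603 0.0025 0.9655] lean 15.086568615630185
```

Contact with the back notches (about 4 N backward), as expected. Next, lower onto the ledge.

```bash
for i in 1 2 3 4; do python3 -m pendant '[[[-0.13,0,0.15,0,0,0,10],[0,0,0,0,0,0,10],[0,0,0,0,0,0,10]]]'|egrep 'force'; python3 rt.py -.0 .0|tail -1; done
```

```text
wrist_force: [-3.6, -2.5, -0.3]
toe err rack mm [ 1.3403 -1.6289  0.8111] dir [0.2592 0.0024 0.9658] lean 15.020913780070904
wrist_force: [-2.9, -2.1, 0.0]
toe err rack mm [ 1.5955 -1.6626  0.7861] dir [0.2576 0.0025 0.9663] lean 14.925969689007383
wrist_force: [-3.3, -2.5, -0.2]
toe err rack mm [ 1.7957 -1.6373  0.6969] dir [0.2561 0.0025 0.9666] lean 14.83817692859001
wrist_force: [-2.4, -2.0, 0.1]
toe err rack mm [ 2.0107 -1.6899  0.6305] dir [0.2546 0.0026 0.9671] lean 14.747335364520925
```

Run:
```python
from rt import *
a=bot.camera("wrist")[:,:,::-1];s=cv2.resize(bot.camera("side")[215:325,195:305,::-1],(600,600),interpolation=cv2.INTER_CUBIC)
cv2.imwrite("pics/fin.png",np.hstack([s[:, :440],cv2.resize(a[:,100:460],(360,420),)[:420]]) if 0 else cv2.copyMakeBorder(s,0,0,0,0,0))
p,r=pose();tt=p+r.apply(g["toe"]);tp=tt+.2*r.apply(g["pd"])
for n in("side","top"):
    for t,e in(("pipe_toe",tt),("pipe_top",tp),("rack_toe",TO),("rack_top",TO+F.apply([.0518,0,.1932]))):print(n,t,proj(n,e).round(1),[(np.round(k["uv"],1).tolist(),round(k["confidence"],2)) for k in (n=="top" and bot.camera(n) is None or bot.mark_of(n,t)[:2])] if n=="side" else "")
```

```text
side pipe_toe [250.3 301.7] [([251.0, 302.2], 0.57), ([348.6, 197.6], 0.38)]
side pipe_top [222.9 237.5] []
side rack_toe [251.2 302.4] [([254.0, 298.3], 0.74)]
side rack_top [223.4 238.1] [([224.8, 241.2], 0.59), ([236.3, 271.1], 0.41)]
top pipe_toe [211.  217.3] 
top pipe_top [191.2 195.3] 
top rack_toe [210.9 218.1] 
top rack_top [191.1 195.9]
```

View pics/fin.png

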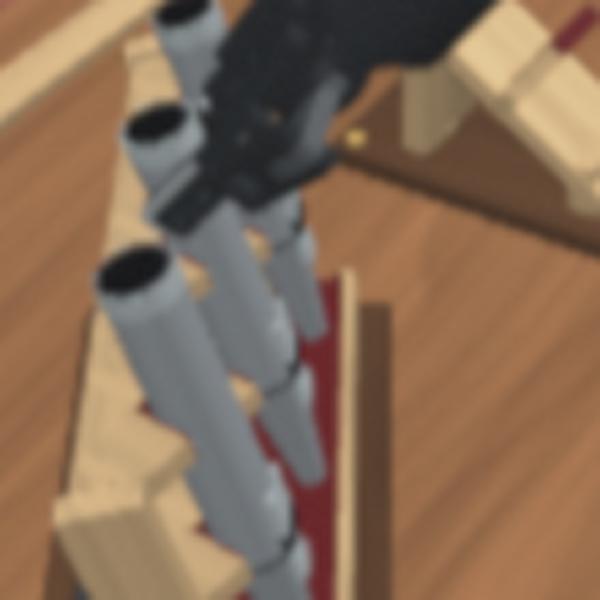

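The pipe stands parallel to its neighbours with its toe in line with theirs. Releasing gently, then checking.

```bash
python3 -m pendant '[[[0.0,0,0.15,0,0.005,0,10],[0,0,0,0,0,0,36],[0,0,0,0,0,0,38],[0,0,0,0,0,0,42],[0,0,0,0,0,0,50]]]'; python3 -m pendant '[[[0,0,0,0,0,0,65],[0,0,0,0,0,0,70],[0,0,0,0,0,0,70],[0,0,0,0,0,0,70],[0,0,0,0,0,0,70]]]'
python3 - <<'E'
from rt import *
print("exp",[proj(n,TO+F.apply([.2588*s,0,.9659*s])).round(1).tolist() for n in("side","top") for s in(0,.2,.1)])
for n in("side","top","wrist"):
    KT=cam(n);bot.camera(n)
    for t in("pipe_toe","pipe_top","pipe_mid"):print(n,t,[(np.round(k["uv"],1).tolist(),round(k["confidence"],2)) for k in bot.mark_of(n,t)[:3]], proj(n,TO+F.apply([.0518,0,.1932]),KT).round(1) if n=="wrist" else "")
E
```

```text
time: 28.95
ee_pos: [0.6147, 0.29, 0.1999]
tcp_rot: [179.9, -41.2, 30.6]
wrist_force: [0.4, -0.0, 0.6]
opening: 0.0427
time: 29.37
ee_pos: [0.6151, 0.2904, 0.2]
tcp_rot: [179.9, -41.2, 30.6]
wrist_force: [0.8, 0.7, -0.1]
opening: 0.0597
exp [[251.2, 302.4], [223.4, 238.1], [238.1, 272.0], [210.9, 218.1], [191.1, 195.9], [201.6, 207.7]]
side pipe_toe [([249.6, 302.7], 0.7)] 
side pipe_top [([225.6, 236.8], 0.88)] 
side pipe_mid [([240.0, 272.2], 0.84), ([254.5, 297.5], 0.66)] 
top pipe_toe [] 
top pipe_top [([191.3, 193.9], 0.66)] 
top pipe_mid [] 
wrist pipe_toe [] [278.2 251.2]
wrist pipe_top [([275.9, 246.1], 0.91)] [278.2 251.2]
wrist pipe_mid [([280.3, 339.1], 0.58)] [278.2 251.2]
```

It stands as expected. Retracting straight back.

```bash
python3 -m pendant '[[[0,0,-1,0,0,0,70],[0,0,-2,0,0,0,70],[0,0,-3,0,0,0,70],[0,0,-3,0,0,0,70],[0,0,-3,0,0,0,70]]]'|egrep 'pos|force'; python3 -m pendant '[[[0,0,-2,0,0,0,70],[0,0,-1,0,0,0,70],[0,0,0,0,0,0,70],[0,0,0,0,0,0,70],[0,0,0,0,0,0,70]]]'
python3 - <<'E'
from rt import *
for n in("side","top","wrist"):
    KT=cam(n);bot.camera(n)
    for t,s in(("pipe_toe",0),("pipe_top",.2),("pipe_mid",.1),("pipe_long_mid",0),("pipe_short_mid",0),("jar",0),("solder_gun",0)):print(n,t,[(np.round(k["uv"],1).tolist(),round(k["confidence"],2),np.round(F.inv().apply(atz(n,k["uv"],.042+s*.9659,KT)-TO)*1000-[s*258.8,0,0],1)[:2].tolist() if t in("pipe_toe","pipe_top","pipe_mid") else "") for k in bot.mark_of(n,t)[:2]])
E
```

```text
ee_pos: [0.5427, 0.2485, 0.2859]
wrist_force: [0.5, 0.2, 0.2]
time: 30.8
ee_pos: [0.5232, 0.2368, 0.3198]
tcp_rot: [179.9, -41.2, 30.7]
wrist_force: [1.0, -0.1, 0.4]
opening: 0.0597
side pipe_toe [([248.8, 304.3], 0.72, [5.4, 6.1]), ([253.3, 299.4], 0.45, [-4.9, -9.6])]
side pipe_top [([227.1, 239.5], 0.59, [-8.1, 5.1])]
side pipe_mid [([240.1, 270.6], 0.9, [-4.4, -4.5]), ([225.8, 235.3], 0.5, [37.2, -139.2])]
side pipe_long_mid [([234.1, 301.2], 0.74, '')]
side pipe_short_mid [([242.4, 245.4], 0.83, '')]
side jar []
side solder_gun [([280.1, 201.3], 0.74, ''), ([224.8, 238.7], 0.25, '')]
top pipe_toe [([211.5, 221.7], 0.78, [-10.3, 3.8])]
top pipe_top [([191.7, 198.1], 0.62, [-5.9, 1.5])]
top pipe_mid [([200.3, 211.3], 0.65, [-7.0, 8.3])]
top pipe_long_mid [([172.0, 224.7], 0.88, '')]
top pipe_short_mid [([232.3, 194.7], 0.88, '')]
top jar [([265.0, 263.2], 0.57, '')]
top solder_gun [([364.0, 160.1], 0.72, '')]
wrist pipe_toe [([279.4, 278.2], 0.86, [5.1, -1.4])]
wrist pipe_top [([278.4, 174.7], 0.63, [2.0, 0.2])]
wrist pipe_mid [([474.1, 368.4], 0.7, [-129.7, -185.9]), ([277.3, 242.4], 0.56, [-2.0, 1.4])]
wrist pipe_long_mid [([195.4, 238.2], 0.67, '')]
wrist pipe_short_mid [([359.2, 243.4], 0.74, '')]
wrist jar []
wrist solder_gun []
```

Run:
```python
from h import *
for n,(x0,x1,y0,y1) in(("top",(235,295,235,285)),("side",(300,350,255,310))):
    a=cv2.imread(f"pics/{n}0.png");b=bot.camera(n)[:,:,::-1]
    for i in(a,b):
        c=i[y0:y1,x0:x1].astype(int);m=(c[:,:,0]>c[:,:,2]+60);v,u=np.nonzero(m);print(n,"blue",m.sum(),u.mean()+x0 if m.any() else None,v.mean()+y0 if m.any() else None)
KT=cam("wrist");bot.camera("wrist")
for t in("pipe_toe","pipe_long_mid","pipe_short_mid"):
    for k in bot.masks_of("wrist",t)[:3]:print(t,round(k["confidence"],2),k["extent"])
```

```text
top blue 243 264.119341563786 260.30041152263374
top blue 244 264.1885245901639 260.2581967213115
side blue 275 328.54545454545456 274.1381818181818
side blue 276 328.57971014492756 274.1485507246377
pipe_toe 0.71 [262.9, 160.5, 294.8, 286.3]
pipe_short_mid 0.71 [344.9, 170.6, 399.9, 263.3]
```

The jar hasn't moved, and all the checks on the pipe are inside tolerance. Handing in.

```bash
python3 -c "
from h import *
print(bot.job_done(),bot.get_obs()['wrist_force'])"
```

```text
the job is handed in; nothing more can be done
the job is handed in; nothing more can be done
```

The pipe now stands released in the empty middle place of the rack, and I handed the job in at about 31 s of the 64 s allowed. No verdict is reported, so what follows is my own checking.

**What I did:** I picked the pipe from the tray and laid it in the cradle, where I felt it touch the notches and then the foot stop. I let go of it there, took it again about 170 mm from the toe, and swung it up to its 15° lean. I then set it back into the notches and onto the ledge, opened the fingers and pulled straight back clear of the pipe.

**Cradle, released:** four of the five pipe marks from the side and top cameras lay within about 2.5 px of the seated pose (top camera about 3 mm per px). The side camera's pipe_mid mark was the worst; the top camera missed the toe.

**Rack, released:**

| Check | Toe, from my estimate of the place | Open end, from my estimate of the place |
|---|---|---|
| Arm pose just before release | about 2–3 mm | about 2 mm |
| Wrist camera, close view | about 5 mm | about 2 mm |
| Side camera, coarse | about 8 mm | about 10 mm |
| Top camera, coarse | about 11 mm | about 6 mm |

- **Disagreement:** the side and top marks scatter and contradict each other in direction. The top camera's toe reading is close to the 12 mm limit, so I relied on the wrist view and the contacts I felt.
- **Ledge contact:** the vertical force never rose clearly when I lowered the pipe. I took the height stopping, 0.7 mm from where I expected it, as contact.

**Other things:** the blue cap of the jar moved less than 0.1 px between the first and last pictures. The neighbouring pipes and the soldering gun I checked only by the networks' marks. These moved 1–4 px from their first readings, which is about their usual scatter.

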